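# Open the cam clamp on the drilling fixture

## Robot

A 7-joint arm with a two-finger parallel gripper is mounted at the origin on the work surface. World frame = base frame: x ahead of the robot, y to its left, z up, the work surface at z = 0. Lengths are in m, angles in rad, forces in N, time in s.
With the tool pointing down it reaches from about 0.425 to 0.875 m from the base axis. Payload 4.7 kg.
Tool frame: the origin (TCP) lies midway between the tips of the shut fingers; the grasp point (between the pads) lies 19 mm behind it; z points along the fingers, y is the line along which they close (so a half turn about z gives the same grasp; the last joint's range is limited). The gripper opens to 87 mm and grips with 3 to 60 N. Pads are 19 mm wide; open, the fingers measure 117 mm over their backs; the gripper's body (75 mm by 190 mm) begins 51 mm behind the grasp point.
Start: joints at [0.014, 0.321, -0.07, 1.45, 0.023, 1.371, -0.057], TCP at [0.65, -0, 0.223] pointing down, gripper open.
Joint ranges: [-2.86, 2.86], [-0.3, 2.09], [-1.38, 1.24], [0.06, 2.45], [-1.56, 4.7], [0.09, 2.05], [-2.69, 2.69]. Speed limits (rad/s): [2.57, 2.57, 3.14, 3.14, 3.14, 3.14, 3.14].

## Interface

Orientations are given as a rotation vector (axis times angle).
In Python, from bench import ctrl, get_image, calibration gives the robot as it stands.
- The arm moves only by the tool apply_moves, never from a script. Its arguments are lists of equal length, an entry for each row: "dp": the shift along the tool's x, y, z in m, a list of three; "twist": the turn, a rotation vector about the tool's x, y, z in rad, a list of three; "fingers": the closure, from 0 (fully open) to 1 (shut). In form: {"dp": [[dx, dy, dz], ...], "twist": [[ax, ay, az], ...], "fingers": [fingers, ...]}. A call has 1 to 10 rows; each row shifts and turns the commanded pose from where the row before left it, along the tool's axes as they then stand; what a row does not reach is not made up. A row lasts 1/10 s, in which the tool goes at most 50 mm and 8.59 degrees, less where a joint would pass 70% of its speed; a pose out of reach is approached as far as the arm can. A call is refused whole if a number of a shift passes 0.05 or a number of a turn 0.15, either way. A call with a gripper value outside its range is refused whole. The fingers move at their own pace and stop on an object; "newtons" is the grip in N (left out, the last holds). Time passes only in rows, so rows that do not move let the fingers close. It gives the time, the measured TCP pose, the force, the opening and the grip force at its end, in the units of the state.
- ctrl.get_state(): the state, without advancing time (a new reading comes with each control period).
- get_image(name): name is "scene" or "side" or "wrist"; returns the picture (420x560x3 uint8, red, green, blue); there is no depth.
- calibration(name): a dict with "fx", "fy", "cx", "cy" (pixels), "k1" (the pictures are not rectified: a ray, as slopes to the right and down, at radius r is drawn at 1 + k1 r^2 times it, then the intrinsics apply), "eye" and "attitude" of the camera in the world; the wrist camera has in their place "hand_eye" (4x4, takes a point from camera to tool coordinates, whose origin is the TCP and whose axes are the flange's). Camera axes: x right, y up, looking along -z (the intrinsics and any distortion apply to the point x, -y, -z); pixel columns grow to the right and rows downward; lengths in m; the calibration is good to about 2 mm. A picture is of the moment at which its call begins: read the wrist's pose just before it. calibration takes no time and is no camera call.
- ctrl.close_job(): hands the job in; it is judged then, once.
The state is a dict: "time": time; "joint_positions": joint angles; "qd": joint speeds; "joint_torque": joint torques, N m; "position": TCP position; "tool_rot": TCP orientation; "ft_force": force on the tool from outside, world axes, zero at the start; "torque": the same for the moment, N m; "grip_width": opening from 0.0 (shut) to 1.0 (fully open); "grip_force": force on a finger pad.
Only numpy, scipy, OpenCV 4.12 (cv2) and the standard library are available. Lean on these libraries where they do the work, as an engineer would, in place of code of your own. Each camera call takes 0.05 s, during which the arm holds its last target. There are 200 camera calls.

## Task

Open the cam clamp so that the drilled acrylic strip is free to be taken out: with the fingertips push the cam's lever all the way round the far side to its other stop pin, which brings the cam's low point to the jaw, and only then push the sliding jaw forward by its upright bolt, away from the strip, until it is fully back against the cam. Do not push on the jaw before the cam is at its low point. Leave the strip lying in place against its fence, pick nothing up, and leave the things around the fixture alone.

Things in the scene. Friction and masses are not known exactly. Their poses are not given: they have to be found in the camera images.
- fixture: Grey anodised base plate 222 x 160 x 12 mm, fixed. Origin on the bench; x runs from fence past strip and jaw to the cam (away from the robot), y left, z up. On it: white fence (150 mm long, top z 40, strip-side face at x -93 mm), guides beside the jaw (y 28 to 43 mm both sides, x -30 to 30, top z 33), lever stop pins (8 mm thick, x 36, y -50 and +50, top z 38).
- cam_pivot (a point): Centre of the cam's pivot, at x 45 mm, y 0, z 36 mm in the fixture frame (a hex bolt head here reaches z 46 mm). It does not move. The cam is a steel disc, 48 mm across and 22 mm thick (z 14 to 36 mm), pivoted 6 mm off its centre about the vertical.
- cam (a joint): Turn of cam and lever, rad, growing anticlockwise seen from above. 0: high point faces the jaw, lever points to the fixture's -y at the first stop pin (clamped; starts 0 to 0.45). 3.14: low point faces the jaw, lever points to +y at the other stop pin. In between the lever passes the +x side. Friction 0.12 N m (1.5 N at the grip); it stays where left.
- lever_grip (a point): Point on the axis of the lever's upright grip: a plain light-grey round handle 18 mm in diameter on the bent-up end of the 10 mm rod, 85 mm from the pivot. The grip stands from z 27 to 78 mm above the bench; this point is at z 57 mm. The rod lies level, its top at z 31 mm. Moves with the lever.
- jaw (a joint): Travel of the sliding jaw along the fixture's +x, m. 0: against the strip. It can go back only until it meets the cam: hardly at all with the cam at its high side, 0.012 with the cam at its low point. Friction 3 N; it stays where it is left.
- push_bolt (a point): Point on the axis of the upright hex bolt on the jaw: 10 mm shank, head 18 mm across, rising from the jaw's top (z 38 mm) to z 85 mm; this point is at z 62 mm. The jaw is a steel block 48 mm long in x, 60 mm wide; the bolt's axis is 20 mm from the face that meets the strip, 28 mm from the face that meets the cam. Moves with the jaw.
- strip_mid (a point): Centre of the clear acrylic strip, 60 mm (fixture x) by 230 mm (fixture y) by 10 mm, loose, lying on two parallels with its top at z 34 mm between fence and jaw, lengthways along the fixture's y. Two pairs of small bolts stand on its +y end, 26 mm above its top, 68 and 98 mm from its middle.
- tray: Small open blue tray of bolts, 100 x 80 x 32 mm, left of the fixture; origin at the centre of its underside. Leave alone.
- step_block: White stepped printed block, 75 x 60 x 46 mm, right of the fixture; origin at the centre of its underside. Leave alone.
- spare_bolt: Spare hex bolt standing on its head, 62 mm tall, head 23 mm across, beyond the fixture; origin at the centre of its underside. Leave alone.
There are look-alikes about, which are no part of the job. What is shaped like the part that bears strip_mid but black or blue is not meant.

How it is judged:
By the outcome, as a careful person would: the job done as asked, in the order asked, and still so for the second after the job is handed in, with the robot touching nothing.
It also fails if it takes over 61 s, if anything falls off the work surface, if the arm or the gripper's body presses on something with over 40 N, if the wrist force passes 120 N, or if a joint passes its speed limit or range.

## Working session

There is one attempt and no reset: what is moved stays moved. The work goes in short steps, Python scripts to look and compute and a tool call to move; the robot and the scene stay as the last step left them, time stands still between calls to the robot, and variables do not carry over. Pictures are saved under pics/ and viewed, at most 10 in all, crops included, and the job is handed in when it is done.

Besides the shell and the picture viewer there is one more tool, called after "Call:" in YAML: its name, and indented under it one key for each argument. apply_moves: Moves the arm, as the interface text tells. Its arguments: {"type":"object","properties":{"dp":{"type":"array"},"twist":{"type":"array"},"fingers":{"type":"array"},"newtons":{"type":"number"}},"required":["dp","twist","fingers"]}

```bash
mkdir -p pics
cat > h.py <<'E'
import numpy as np, cv2
from bench import ctrl, get_image, calibration
from scipy.spatial.transform import Rotation as R
def att(c):
    a=np.array(c["attitude"],float)
    return a if a.shape==(3,3) else (R.from_rotvec(a).as_matrix() if a.size==3 else R.from_quat(a).as_matrix())
def ray(c,u,v):
    K=np.array([[c["fx"],0,c["cx"]],[0,c["fy"],c["cy"]],[0,0,1.]])
    p=cv2.undistortPoints(np.array([[[u,v]]],float),K,np.array([c["k1"],0,0,0.]))[0,0]
    return np.array(c["eye"]),att(c)@np.array([p[0],-p[1],-1])
def onplane(c,u,v,z):
    e,d=ray(c,u,v); return e+d*(z-e[2])/d[2]
def proj(c,P):
    q=att(c).T@(np.array(P)-np.array(c["eye"])); x,y=q[0]/-q[2],-q[1]/-q[2]; s=1+c["k1"]*(x*x+y*y)
    return np.array([c["cx"]+c["fx"]*x*s,c["cy"]+c["fy"]*y*s])
def tri(c1,p1,c2,p2):
    e1,d1=ray(c1,*p1);e2,d2=ray(c2,*p2)
    t=np.linalg.lstsq(np.stack([d1,-d2],1),e2-e1,rcond=None)[0]
    a,b=e1+d1*t[0],e2+d2*t[1]; return (a+b)/2,np.linalg.norm(a-b)
E
python3 - <<'E'
from h import *
for n in("scene","side"):
    cv2.imwrite(f"pics/{n}0.png",cv2.cvtColor(get_image(n),cv2.COLOR_RGB2BGR)); print(calibration(n))
print(calibration("wrist")); print(ctrl.get_state())
E
```

```text
{'fx': 486.6090438556894, 'fy': 486.6090438556894, 'cx': 281.8417334621478, 'cy': 206.21278771048262, 'k1': -0.02534322768185285, 'eye': array([1.60278097, 0.13326016, 0.79686346]), 'attitude': array([0.74177931, 0.81542799, 1.54092727])}
{'fx': 459.4636390870734, 'fy': 459.4636390870734, 'cx': 279.5819604929487, 'cy': 208.89907883626435, 'k1': -0.09585418245217055, 'eye': array([0.35698161, 0.89383663, 0.61794263]), 'attitude': array([ 0.13881006, -1.47029136, -2.58046055])}
{'fx': 296.8771431069627, 'fy': 296.8771431069627, 'cx': 281.274013820051, 'cy': 211.35181679352533, 'k1': -0.06485420423240396, 'hand_eye': array([[ 3.74033333e-04,  9.54051905e-01,  2.99641158e-01,
         8.45680396e-02],
       [ 9.99999832e-01, -4.89410238e-04,  3.10002471e-04,
         1.12341141e-03],
       [ 4.42405899e-04,  2.99640991e-01, -9.54051928e-01,
        -1.62889631e-01],
       [ 0.00000000e+00,  0.00000000e+00,  0.00000000e+00,
         1.00000000e+00]])}
{'time': 0.1, 'joint_positions': array([ 0.01406462,  0.32173347, -0.07005575,  1.45157428,  0.02263361,
        1.37081505, -0.05688316]), 'qd': array([-0.00103558, -0.0017605 , -0.00118824, -0.00164511,  0.00112813,
       -0.00045596, -0.00093383]), 'joint_torque': array([ 1.37795760e-04, -4.92569017e+01, -4.06077392e-01, -3.13399816e+01,
       -6.42974046e-02,  3.95253638e-02,  6.49213871e-05]), 'position': array([ 6.49489596e-01, -5.64578613e-05,  2.21570001e-01]), 'tool_rot': array([-2.22057392e+00, -2.22070662e+00,  2.08361686e-03]), 'ft_force': array([-0.40508302, -0.88831467,  0.12727308]), 'torque': array([-0.00961274, -0.03260678,  0.02068505]), 'grip_force': 0.0, 'grip_width': 0.9988431508185911}
```

View pics/scene0.png

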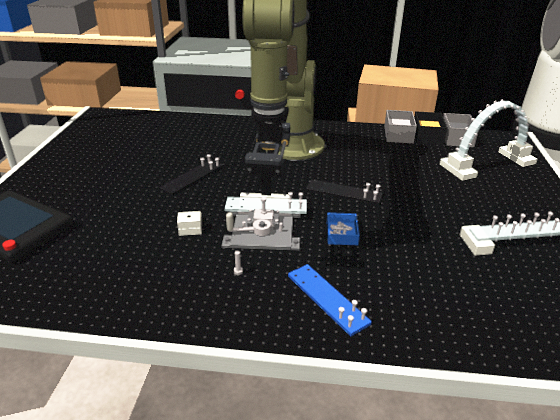

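View pics/side0.png

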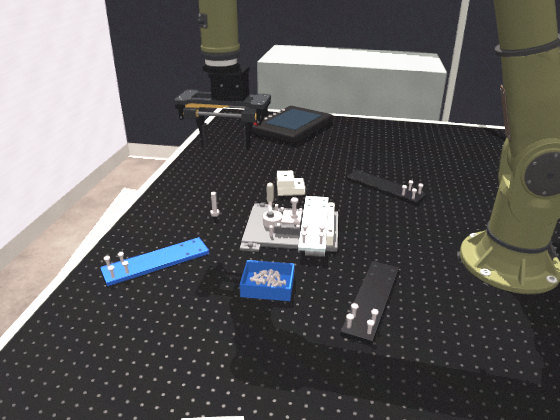

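The scene view shows the fixture at about (265,225), with the lever grip at (230,220) on its -y side and the push bolt at about (263,207). The tray is at (342,228), the step block at (190,222) and the spare bolt at (238,262). The side view shows the grip at about (270,190) and the push bolt at about (294,210).

Run:
```python
import cv2,numpy as np
a=cv2.imread("pics/scene0.png")[180:280,210:320]; b=cv2.imread("pics/side0.png")[165:265,235:345]
a=cv2.resize(a,None,fx=5,fy=5,interpolation=2)[:,:]; b=cv2.resize(b,None,fx=5,fy=5,interpolation=2)
cv2.imwrite("pics/c1.png",a);cv2.imwrite("pics/c2.png",b)
```

```text
(no output)
```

View pics/c1.png

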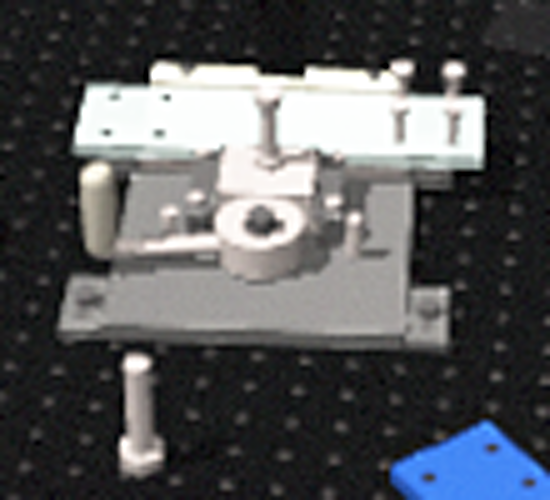

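View pics/c2.png

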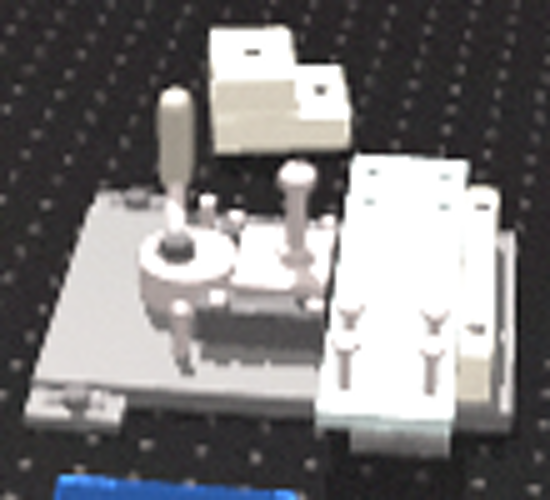

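In the crops, scene first then side:
- **Grip:** plain light grey, top at (97,167) and (175,92).
- **Pivot head:** (262,210) and (178,240).
- **Push bolt head:** (267,95) and (297,172).
- **Stop pins:** -y at (170,210) and (208,202), +y at (355,217) and (182,305).

Look-alikes for the grip and push bolt are the spare bolt at (137,360), the strip's bolts and the stop pins. I rule them out by colour, position and size.

Run:
```python
from h import *
cs,cd=calibration("scene"),calibration("side")
f=lambda p,o:(p[0]/5+o[0]-.4,p[1]/5+o[1]-.4)
S=lambda p:f(p,(210,180)); D=lambda p:f(p,(235,165))
r=lambda x:np.round(x,4)
pts={"grip_top .078":((97,168),(175,93),.076),"pivot .046":((262,212),(178,240),.046),"bolt .085":((267,93),(297,170),.083),
"pin- .038":((170,209),(208,202),.037),"pin+ .038":((355,216),(182,305),.037)}
for n,(a,b,z) in pts.items():
    t,e=tri(cs,S(a),cd,D(b)); print(n,r(t),r(e),r(onplane(cs,*S(a),z)[:2]),r(onplane(cd,*D(b),z)[:2]))
for p in [(60,335),(447,343),(450,290),(68,278)]: print("base",r(onplane(cs,*S(p),.012)))
print("strip ends",[r(onplane(cs,*S(p),.034)) for p in [(75,152),(485,160),(485,97),(90,85)]])
print("spare",r(onplane(cs,*S((140,465)),0)))
for n,c in(("scene",cs),):
  for p in [(327,231),(359,231),(357,244),(328,246)]: print("tray top?",r(onplane(c,*p,0.02)))
  for p in [(178,235),(202,234)]: print("step",r(onplane(c,*p,0)))
```

```text
grip_top .078 [ 0.5791 -0.1171  0.079 ] 0.0022 [ 0.5764 -0.1173] [ 0.5802 -0.1248]
pivot .046 [ 0.5596 -0.0333  0.0444] 0.0011 [ 0.5626 -0.0326] [ 0.559  -0.0316]
bolt .085 [ 0.5038 -0.0391  0.0849] 0.0035 [ 0.5035 -0.0383] [ 0.5039 -0.0456]
pin- .038 [ 0.5548 -0.0838  0.0377] 0.0002 [ 0.5539 -0.084 ] [ 0.5551 -0.0853]
pin+ .038 [0.5478 0.015  0.0385] 0.0021 [0.5472 0.0154] [0.5481 0.0109]
base [ 0.6376 -0.1271  0.012 ]
base [0.618  0.0719 0.012 ]
base [0.5728 0.0696 0.012 ]
base [ 0.5892 -0.1335  0.012 ]
strip ends [array([ 0.5028, -0.1473,  0.034 ]), array([0.4802, 0.0805, 0.034 ]), array([0.4153, 0.0757, 0.034 ]), array([ 0.4334, -0.1535,  0.034 ])]
spare [ 0.718 -0.07   0.   ]
tray top? [0.5446 0.1407 0.02  ]
tray top? [0.5333 0.2262 0.02  ]
tray top? [0.5911 0.2202 0.02  ]
tray top? [0.6092 0.1458 0.02  ]
step [ 0.589 -0.259  0.   ]
step [ 0.576  -0.1958  0.    ]
```

Heights and sizes agree with the description. The pivot is near (0.560,-0.0335), the fixture yaw about 0.09 and the cam at about 0.14 rad, with the grip near (0.579,-0.116). I'll straddle the grip loosely with the fingertips, moving above it first.

Call:
apply_moves:
  dp:
    - [-0.03,-0.018,0]
    - [-0.03,-0.018,0]
    - [-0.03,-0.018,0]
    - [-0.026,-0.016,0]
    - [0,0,0]
    - [0,0,0]
    - [0,0,0.025]
    - [0,0,0.025]
    - [0,0,0.025]
    - [0,0,0]
  twist:
    - [0,0,0]
    - [0,0,0]
    - [0,0,0]
    - [0,0,0]
    - [0,0,-0.115]
    - [0,0,-0.115]
    - [0,0,0]
    - [0,0,0]
    - [0,0,0]
    - [0,0,0]
  fingers: [0.58,0.58,0.58,0.58,0.58,0.58,0.58,0.58,0.58,0.58]

```text
time: 1.1
position: [0.577, -0.1155, 0.1433]
tool_rot: [-1.947, -2.456, 0.006]
ft_force: [-0.9, -0.5, -0.3]
grip_width: 0.424
grip_force: 0.0
```

```bash
cat >> h.py <<'E'
def wcam(s):
    c=dict(calibration("wrist")); T=np.array(c["hand_eye"]); Rt=R.from_rotvec(s["tool_rot"]).as_matrix()
    c["eye"]=Rt@T[:3,3]+s["position"]; c["attitude"]=Rt@T[:3,:3]; return c
def st():
    s=ctrl.get_state(); Rt=R.from_rotvec(s["tool_rot"]).as_matrix()
    print("t",round(s["time"],2),"p",np.round(s["position"],4),"yaw",round(np.arctan2(Rt[1,1],Rt[0,1]),3),"F",np.round(s["ft_force"],1),"w",round(s["grip_width"],3),"j7",np.round(s["joint_positions"],2)); return s
E
python3 - <<'E'
from h import *
s=st(); im=get_image("wrist"); cv2.imwrite("pics/w1.png",cv2.cvtColor(im,cv2.COLOR_RGB2BGR)); c=wcam(s)
for n,p in dict(grip=(.5794,-.1163,.078),pivot=(.56,-.0335,.046),bolt=(.5035,-.039,.085)).items(): print(n,proj(c,p).round())
E
```

```text
t 1.1 p [ 0.577  -0.1155  0.1433] yaw 0.23 F [-0.9 -0.5 -0.3] w 0.424 j7 [ 0.18  0.25 -0.03  1.7   0.01  1.2   0.38]
grip [283. 228.]
pivot [283. 120.]
bolt [204. 109.]
```

View pics/w1.png

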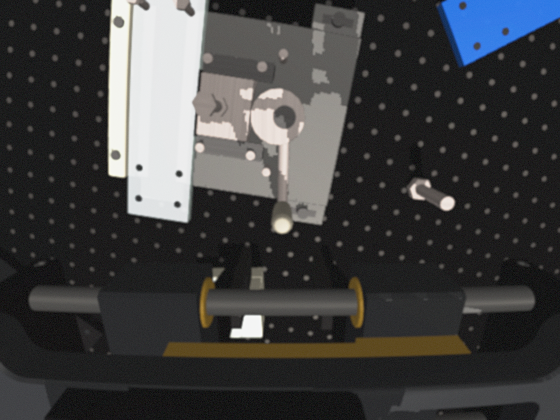

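The wrist view shows the grip top at (282,226) and the pivot at (284,117), both within 3 px of prediction. The spare bolt at (447,203) is well clear. Next I'll lower around the grip and bring the rear finger to touch.

Call:
apply_moves:
  dp:
    - [0,0.001,0.025]
    - [0,0.001,0.025]
    - [0,0,0.025]
    - [0,0,0.022]
    - [0,0,0]
    - [0,0.004,0]
    - [0,0.004,0]
    - [0,0,0]
  twist:
    - [0,0,0]
    - [0,0,0]
    - [0,0,0]
    - [0,0,0]
    - [0,0,0]
    - [0,0,0]
    - [0,0,0]
    - [0,0,0]
  fingers: [0.58,0.58,0.58,0.58,0.58,0.58,0.58,0.58]

```text
time: 1.95
position: [0.5916, -0.1139, 0.0524]
tool_rot: [1.95, 2.46, 0.002]
ft_force: [0.3, -0.0, -0.2]
grip_width: 0.419
grip_force: 0.0
```

Call:
apply_moves:
  dp:
    - [-0.0005,0.0085,0]
    - [-0.0005,0.0085,0]
    - [-0.0005,0.0085,0]
    - [-0.0005,0.0085,0]
    - [-0.0005,0.0085,0]
    - [0,0,0]
  twist:
    - [0,0,-0.1]
    - [0,0,-0.1]
    - [0,0,-0.1]
    - [0,0,-0.1]
    - [0,0,-0.1]
    - [0,0,0]
  fingers: [0.58,0.58,0.58,0.58,0.58,0.58]

```text
time: 2.55
position: [0.6305, -0.0977, 0.0516]
tool_rot: [1.279, 2.867, 0.002]
ft_force: [-0.1, 1.0, -0.6]
grip_width: 0.425
grip_force: 0.0
```

```bash
cat >> h.py <<'E'
P=np.array([.560,-.0335]); YAW=.09
def where(s):
    Rt=R.from_rotvec(s["tool_rot"]).as_matrix()[:2,:2]
    v=np.array(s["position"])[:2]-P; print("pivot in tool",(Rt.T@-v).round(4),"tool polar",np.hypot(*v).round(4),"cam-angle of tool centre",((np.arctan2(v[1],v[0])+np.pi/2-YAW)).round(3))
E
python3 - <<'E'
from h import *
where(st())
E
```

```text
t 2.55 p [ 0.6305 -0.0977  0.0516] yaw 0.731 F [-0.1  1.  -0.6] w 0.425 j7 [ 0.21  0.43 -0.12  1.67  0.06  1.05  0.8 ]
pivot in tool [ 0.0949 -0.0096] tool polar 0.0954 cam-angle of tool centre 0.742
```

The grip trails the tool centre, so the arc needs a slight inward component. I'll recentre by 10 mm inward, then continue.

Call:
apply_moves:
  dp:
    - [0.005,0,0]
    - [0.005,0,0]
    - [0,0,0]
    - [0.0014,0.0085,0]
    - [0.0014,0.0085,0]
    - [0.0014,0.0085,0]
    - [0.0014,0.0085,0]
    - [0.0014,0.0085,0]
    - [0,0,0]
    - [0,0,0]
  twist:
    - [0,0,0]
    - [0,0,0]
    - [0,0,0]
    - [0,0,-0.1]
    - [0,0,-0.1]
    - [0,0,-0.1]
    - [0,0,-0.1]
    - [0,0,-0.1]
    - [0,0,0]
    - [0,0,0]
  fingers: [0.58,0.58,0.58,0.58,0.58,0.58,0.58,0.58,0.58,0.58]

```text
time: 3.55
position: [0.6418, -0.0532, 0.0507]
tool_rot: [0.537, 3.095, 0.0]
ft_force: [0.3, 0.6, -0.8]
grip_width: 0.415
grip_force: 0.0
```

Run:
```python
from h import *
s=st();where(s); im=cv2.cvtColor(get_image("wrist"),cv2.COLOR_RGB2BGR);sc=cv2.cvtColor(get_image("scene"),cv2.COLOR_RGB2BGR)[180:280,210:320]
cv2.imwrite("pics/m1.png",np.hstack([cv2.resize(im,(400,300)),cv2.resize(sc,(396,300),interpolation=2)]))
```

```text
t 3.55 p [ 0.6418 -0.0532  0.0507] yaw 1.227 F [ 0.3  0.6 -0.8] w 0.415 j7 [ 0.22  0.45 -0.22  1.65  0.11  1.06  1.19]
pivot in tool [ 0.0837 -0.009 ] tool polar 0.0841 cam-angle of tool centre 1.245
```

View pics/m1.png

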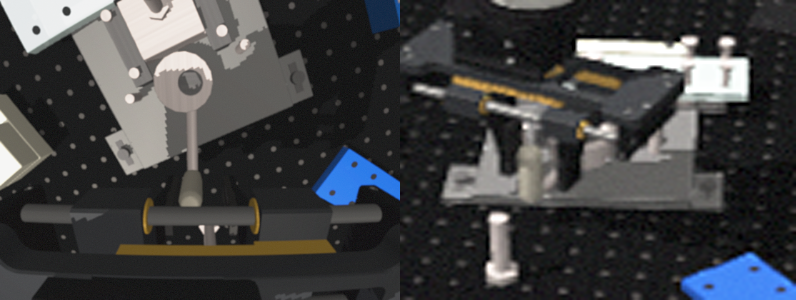

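The lever is turning with the fingers, with its grip caged at wrist-half (190,190), and the spare bolt is untouched. I'll keep going.

Call:
apply_moves:
  dp:
    - [0.0013,0.0085,0]
    - [0.0013,0.0085,0]
    - [0.0013,0.0085,0]
    - [0.0013,0.0085,0]
    - [0.0013,0.0085,0]
    - [0.0013,0.0085,0]
    - [0.0013,0.0085,0]
    - [0.0013,0.0085,0]
    - [0,0,0]
    - [0,0,0]
  twist:
    - [0,0,-0.1]
    - [0,0,-0.1]
    - [0,0,-0.1]
    - [0,0,-0.1]
    - [0,0,-0.1]
    - [0,0,-0.1]
    - [0,0,-0.1]
    - [0,0,-0.1]
    - [0,0,0]
    - [0,0,0]
  fingers: [0.58,0.58,0.58,0.58,0.58,0.58,0.58,0.58,0.58,0.58]

```text
time: 4.65
position: [0.6311, 0.0127, 0.0506]
tool_rot: [0.71, -3.06, 0.0]
ft_force: [0.1, -0.7, 0.6]
grip_width: 0.423
grip_force: 0.0
```

Run:
```python
from h import *
where(st())
```

```text
t 4.65 p [0.6311 0.0127 0.0506] yaw 2.027 F [ 0.1 -0.7  0.6] w 0.423 j7 [ 0.25  0.44 -0.39  1.67  0.19  1.06  1.83]
pivot in tool [ 0.0841 -0.0102] tool polar 0.0848 cam-angle of tool centre 2.057
```

Call:
apply_moves:
  dp:
    - [0.0014,0.0085,0]
    - [0.0014,0.0085,0]
    - [0.0014,0.0085,0]
    - [0.0014,0.0085,0]
    - [0.0014,0.0085,0]
    - [0.0014,0.0085,0]
    - [0.0014,0.0085,0]
    - [0,0,0]
    - [0,0,0]
  twist:
    - [0,0,-0.1]
    - [0,0,-0.1]
    - [0,0,-0.1]
    - [0,0,-0.1]
    - [0,0,-0.1]
    - [0,0,-0.1]
    - [0,0,-0.1]
    - [0,0,0]
    - [0,0,0]
  fingers: [0.58,0.58,0.58,0.58,0.58,0.58,0.58,0.58,0.58]

```text
time: 5.55
position: [0.5842, 0.0481, 0.0507]
tool_rot: [1.715, -2.632, 0.0]
ft_force: [0.2, -0.4, 0.2]
grip_width: 0.417
grip_force: 0.0
```

Run:
```python
from h import *
s=st();where(s)
Rt=R.from_rotvec(s["tool_rot"]).as_matrix()[:2,:2]
# targets: tool centre = grip at theta + 9.5 mm along tool y at the present yaw
for th in (2.75,2.85,2.95,3.05,3.14,3.2):
    a=th-np.pi/2+YAW; g=P+.085*np.array([np.cos(a),np.sin(a)])
    psi=np.arctan2(Rt[1,1],Rt[0,1])
    k=.0095/np.cos(0)
    print(th,(Rt.T@(g+k*Rt[:,1]-np.array(s["position"])[:2])).round(4))
```

```text
t 5.55 p [0.5842 0.0481 0.0507] yaw 2.726 F [ 0.2 -0.4  0.2] w 0.417 j7 [ 0.33  0.38 -0.54  1.79  0.23  1.04  2.43]
pivot in tool [ 0.0845 -0.0108] tool polar 0.0851 cam-angle of tool centre 2.763
2.75 [0.     0.0084]
2.85 [0.0014 0.0168]
2.95 [0.0036 0.025 ]
3.05 [0.0066 0.0329]
3.14 [0.01   0.0398]
3.2 [0.0126 0.0442]
```

Call:
apply_moves:
  dp:
    - [0,0.0084,0]
    - [0.0014,0.0084,0]
    - [0.0022,0.0082,0]
    - [0.003,0.008,0]
    - [0.0015,0.003,0]
    - [0,0,0]
    - [0,0,0]
  twist:
    - [0,0,0]
    - [0,0,0]
    - [0,0,0]
    - [0,0,0]
    - [0,0,0]
    - [0,0,0]
    - [0,0,0]
  fingers: [0.58,0.58,0.58,0.58,0.58,0.58,0.58]

```text
time: 6.25
position: [0.5473, 0.0552, 0.0504]
tool_rot: [1.719, -2.628, -0.0]
ft_force: [-0.1, -0.9, -0.3]
grip_width: 0.419
grip_force: 0.0
```

Call:
apply_moves:
  dp:
    - [0.0008,0.0015,0]
    - [0,0,0]
    - [0.0008,0.0015,0]
    - [0,0,0]
  twist:
    - [0,0,0]
    - [0,0,0]
    - [0,0,0]
    - [0,0,0]
  fingers: [0.58,0.58,0.58,0.58]

```text
time: 6.65
position: [0.5446, 0.0553, 0.0505]
tool_rot: [-1.72, 2.628, -0.0]
ft_force: [0.4, -0.6, 0.2]
grip_width: 0.417
grip_force: 0.6
```

Run:
```python
from h import *
where(st())
```

```text
t 6.65 p [0.5446 0.0553 0.0505] yaw 2.73 F [ 0.4 -0.6  0.2] w 0.417 j7 [ 0.34  0.31 -0.56  1.88  0.19  1.01  2.43]
pivot in tool [ 0.0753 -0.0496] tool polar 0.0901 cam-angle of tool centre 3.223
```

Call:
apply_moves:
  dp:
    - [0.0008,0.0018,0]
    - [0,0,0]
    - [0,0,0]
  twist:
    - [0,0,0]
    - [0,0,0]
    - [0,0,0]
  fingers: [0.58,0.58,0.58]

```text
time: 6.95
position: [0.5442, 0.0552, 0.0508]
tool_rot: [-1.719, 2.626, -0.003]
ft_force: [5.8, -0.2, -3.8]
grip_width: 0.42
grip_force: 2.5
```

Call:
apply_moves:
  dp:
    - [0.0008,0.0018,0]
    - [0,0,0]
    - [0,0,0]
  twist:
    - [0,0,0]
    - [0,0,0]
    - [0,0,0]
  fingers: [0.58,0.58,0.58]

```text
time: 7.25
position: [0.5439, 0.0549, 0.0511]
tool_rot: [-1.717, 2.623, -0.006]
ft_force: [9.8, -0.4, -7.0]
grip_width: 0.422
grip_force: 4.5
```

Call:
apply_moves:
  dp:
    - [0.0008,0.0018,0]
    - [0,0,0]
    - [0,0,0]
  twist:
    - [0,0,0]
    - [0,0,0]
    - [0,0,0]
  fingers: [0.58,0.58,0.58]

```text
time: 7.55
position: [0.5437, 0.0546, 0.0514]
tool_rot: [-1.715, 2.621, -0.008]
ft_force: [13.6, -1.9, -9.5]
grip_width: 0.419
grip_force: 6.5
```

The force rises to 14 N with no movement, at the expected θ≈3.14, so the lever is at its stop pin. I'll back off, rise, turn the tool back and check by camera.

Call:
apply_moves:
  dp:
    - [-0.002,-0.0045,0]
    - [-0.002,-0.0045,0]
    - [0,0,0]
    - [0,0,-0.025]
    - [0,0,-0.03]
    - [0,0,-0.04]
    - [0,0,-0.03]
    - [0,0,0]
    - [0,0,0]
    - [0,0,0]
  twist:
    - [0,0,0]
    - [0,0,0]
    - [0,0,0]
    - [0,0,0]
    - [0,0,0]
    - [0,0,0]
    - [0,0,0]
    - [0,0,0.1]
    - [0,0,0.1]
    - [0,0,0.1]
  fingers: [0.58,0.58,0.58,0.58,0.58,0.58,0.58,1,1,1]

```text
time: 8.55
position: [0.5478, 0.0557, 0.1757]
tool_rot: [1.303, -2.858, -0.0]
ft_force: [-0.5, -0.5, -1.4]
grip_width: 0.226
grip_force: 0.0
```

Call:
apply_moves:
  dp:
    - [0,0,0]
    - [0,0,0]
    - [0,0,0]
    - [0,0,0]
    - [0,0,0]
    - [0,0,0]
    - [0,0,0]
    - [0,0,0]
    - [0,0,0]
  twist:
    - [0,0,0.1]
    - [0,0,0.1]
    - [0,0,0.1]
    - [0,0,0.1]
    - [0,0,0.1]
    - [0,0,0.1]
    - [0,0,0.1]
    - [0,0,0.07]
    - [0,0,0]
  fingers: [1,1,1,1,1,1,1,1,1]

```text
time: 9.45
position: [0.5477, 0.0558, 0.1753]
tool_rot: [0.141, -3.137, 0.0]
ft_force: [-0.4, 0.5, 0.7]
grip_width: 0.004
grip_force: 0.0
```

```bash
cat >> h.py <<'E'
def to(s,x,y,z):
    Rt=R.from_rotvec(s["tool_rot"]).as_matrix(); return (Rt.T@(np.array([x,y,z])-s["position"])).round(4)
E
python3 - <<'E'
from h import *
s=st(); c=wcam(s); im=cv2.cvtColor(get_image("wrist"),cv2.COLOR_RGB2BGR);sc=cv2.cvtColor(get_image("side"),cv2.COLOR_RGB2BGR)[165:265,235:345]
cv2.imwrite("pics/m2w.png",im); cv2.imwrite("pics/m2.png",np.hstack([cv2.resize(im,(400,300)),cv2.resize(sc,(396,300),interpolation=2)]))
for n,p in dict(grip=(.552,.051,.078),pivot=(.56,-.0335,.046),bolt=(.5035,-.039,.085)).items(): print(n,(proj(c,p)/1.4).round())
print(to(s,.478,-.041,s["position"][2]))
E
```

```text
t 9.45 p [0.5477 0.0558 0.1753] yaw 1.66 F [-0.4  0.5  0.7] w 0.004 j7 [ 0.29  0.17 -0.49  1.75  0.08  1.24  1.44]
grip [196. 154.]
pivot [137. 147.]
bolt [124. 111.]
[ 0.0781 -0.0901  0.0001]
```

View pics/m2.png

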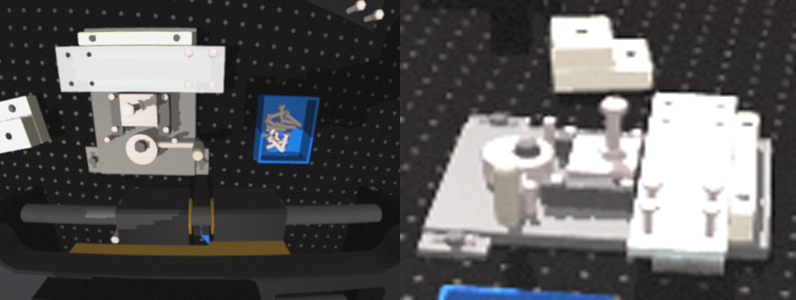

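The lever now points to +y at the other pin, with its grip at wrist-half (198,154) against a predicted (196,154), and the strip is in place. I'll check the bolt in a crop of the wrist view.

Run:
```python
import cv2
im=cv2.imread("pics/m2w.png")[110:230,110:270]; cv2.imwrite("pics/c3.png",cv2.resize(im,None,fx=4,fy=4,interpolation=2))
```

```text
(no output)
```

View pics/c3.png

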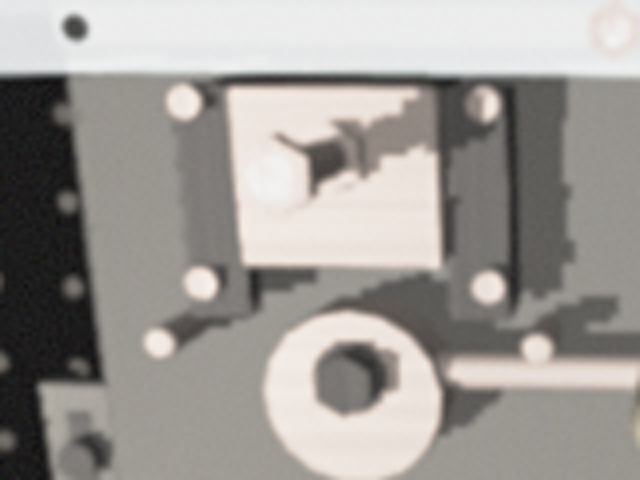

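The bolt head is at crop (280,178), which puts it within about 4 mm of the estimate, and there is an open gap between the cam's low side and the jaw. I'll go to the robot side of the bolt with the fingers shut and lower beside it, clear of the strip.

Call:
apply_moves:
  dp:
    - [0.0263,-0.029,0]
    - [0.0263,-0.029,0]
    - [0.0263,-0.029,0]
    - [0,0,0]
    - [0,0,0]
    - [0,0,0.03]
    - [0,0,0.03]
    - [0,0,0.03]
    - [0,0,0.028]
    - [0,0,0]
  twist:
    - [0,0,0]
    - [0,0,0]
    - [0,0,0]
    - [0,0,0]
    - [0,0,0]
    - [0,0,0]
    - [0,0,0]
    - [0,0,0]
    - [0,0,0]
    - [0,0,0]
  fingers: [1,1,1,1,1,1,1,1,1,1]

```text
time: 10.55
position: [0.4749, -0.0364, 0.0542]
tool_rot: [0.145, -3.131, -0.004]
ft_force: [-0.4, 0.1, -1.2]
grip_width: 0.004
grip_force: 0.0
```

Call:
apply_moves:
  dp:
    - [-0.004,0,0]
    - [-0.004,0,0]
    - [-0.003,0,0]
    - [-0.003,0,0]
    - [-0.003,0,0]
    - [0,0,0]
    - [0,0,0]
  twist:
    - [0,0,0]
    - [0,0,0]
    - [0,0,0]
    - [0,0,0]
    - [0,0,0]
    - [0,0,0]
    - [0,0,0]
  fingers: [1,1,1,1,1,1,1]

```text
time: 11.25
position: [0.4956, -0.0369, 0.0581]
tool_rot: [-0.14, 3.136, -0.001]
ft_force: [-1.2, -0.1, 0.1]
grip_width: 0.007
grip_force: 0.3
```

Call:
apply_moves:
  dp:
    - [-0.002,0,0]
    - [0,0,0]
    - [0,0,0]
  twist:
    - [0,0,0]
    - [0,0,0]
    - [0,0,0]
  fingers: [1,1,1]

```text
time: 11.55
position: [0.4958, -0.037, 0.0576]
tool_rot: [0.14, -3.137, 0.001]
ft_force: [-4.7, -1.7, 4.4]
grip_width: 0.004
grip_force: 2.6
```

Call:
apply_moves:
  dp:
    - [-0.002,0,0]
    - [0,0,0]
    - [0,0,0]
  twist:
    - [0,0,0]
    - [0,0,0]
    - [0,0,0]
  fingers: [1,1,1]

```text
time: 11.85
position: [0.496, -0.037, 0.0574]
tool_rot: [0.139, -3.133, 0.001]
ft_force: [-10.3, -0.1, 8.8]
grip_width: 0.003
grip_force: 5.0
```

Call:
apply_moves:
  dp:
    - [-0.002,0,0]
    - [0,0,0]
    - [0,0,0]
  twist:
    - [0,0,0]
    - [0,0,0]
    - [0,0,0]
  fingers: [1,1,1]

```text
time: 12.15
position: [0.4962, -0.0371, 0.0571]
tool_rot: [0.139, -3.129, 0.001]
ft_force: [-13.8, -0.7, 11.4]
grip_width: 0.006
grip_force: 7.5
```

The jaw is firm against the cam: 14 N with no movement, after about 12 mm of travel. I'll retreat, rise and check.

Call:
apply_moves:
  dp:
    - [0.007,0,0]
    - [0.008,0,0]
    - [0.003,0,0]
    - [0,0,0]
    - [0,0,-0.03]
    - [0,0,-0.04]
    - [0,0,-0.04]
    - [0,0,-0.03]
    - [0,0,0]
    - [0,0,0]
  twist:
    - [0,0,0]
    - [0,0,0]
    - [0,0,0]
    - [0,0,0]
    - [0,0,0]
    - [0,0,0]
    - [0,0,0]
    - [0,0,0]
    - [0,0,0]
    - [0,0,0]
  fingers: [1,1,1,1,1,1,1,1,1,1]

```text
time: 13.15
position: [0.4833, -0.0378, 0.1981]
tool_rot: [-0.14, 3.136, -0.001]
ft_force: [0.5, -0.2, -0.4]
grip_width: 0.002
grip_force: 0.0
```

Run:
```python
from h import *
st(); cs=cv2.cvtColor(get_image("scene"),cv2.COLOR_RGB2BGR)[180:280,210:320];sc=cv2.cvtColor(get_image("side"),cv2.COLOR_RGB2BGR)[165:265,235:345]
cv2.imwrite("pics/f1.png",np.hstack([cv2.resize(a,(396,360),interpolation=2) for a in(cs,sc)]))
```

```text
t 13.15 p [ 0.4833 -0.0378  0.1981] yaw 1.66 F [ 0.5 -0.2 -0.4] w 0.002 j7 [ 0.44 -0.   -0.41  1.87 -0.    1.27  1.69]
```

View pics/f1.png

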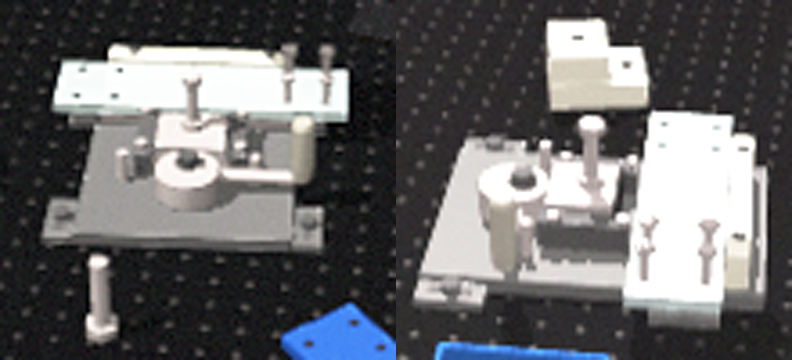

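The jaw now sits against the cam, with the bolt at side-half (592,125) and a dark gap to the strip at (628,180). The lever is at the +y pin, the strip is against its fence, and the surrounding objects have not moved.

```bash
python3 -c "
from bench import ctrl; print(ctrl.close_job())"
```

```text
the job is handed in; nothing more can be done
None
```

The job is handed in: the cam lever is round at its other stop pin, the jaw was then pushed back against the cam, the strip is still against its fence, and the final pictures show the things around the fixture unmoved.

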